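# Slide the top drip tile off the stack and home on the display riser

### The job

Set out a drip tile for the next plant: slide the blue top tile sideways off the stack, keeping it lying flat and not lifting it, across onto the wooden riser until it seats against the stop bar of the end fence, then push it sideways along that bar until it seats against the stop bar of the side fence too. The bars are set differently each time, so find them by feel: at each one keep the tile pressed for about a second with a gentle, steady 5 to 10 N, never over 15 N, then let go and leave it lying square in that corner. Leave the other tiles, the plants and the bottle where they are.

Things in the scene. Friction and masses are not known exactly. Their poses are not given: they have to be found in the camera images.
- tile1_center (a point): centre (half-way up) of the blue glazed top tile, 90 x 90 mm and 12 mm thick (0.14 to 0.28 kg), lying flat on the stack of four; its z axis is up, x and y run square to its edges, nearly along the riser's x and y. It is too wide to grip across its edges: push it by an edge (or press and drag). Its underside starts 36 mm above the table.
- tile2_center (a point): centre of the second tile, plain terracotta, same size, directly under the blue one; must stay put
- tile3_center (a point): centre of the third tile, terracotta, same size; must stay put
- tile4_center (a point): centre of the bottom tile, terracotta, same size, lying on the table; must stay put
- riser: fixed wooden riser, flat top 200 x 200 mm, 34 mm above the table (2 mm below the blue tile's underside). Origin: centre of its underside, on the table; z up. The stack stands 5 to 14 mm off its -y edge; the tile crosses in the riser's +y direction. Seated against both stop bars, its centre is at x and y each somewhere from +11 to +35 mm here (bars not measured), 40 mm above the table.
- end_fence: fixed aluminium rail 200 x 10 x 44 mm (x, y, z) along the riser's +y edge. Origin: centre of its underside, on the table; axes as the riser's. On its -y side a black stop bar, 150 x 10 mm (x, y), also reaching 10 mm above the riser's top, is clamped 0 to 24 mm off the rail; the tile seats on that bar's -y face, 15 to 39 mm from this origin. It does not give under a gentle push.
- side_fence: fixed aluminium rail 10 x 190 x 44 mm (x, y, z) along the riser's +x edge. Origin: centre of its underside, on the table; axes as the riser's. On its -x side a black stop bar, 10 x 150 mm (x, y), also reaching 10 mm above the riser's top, is clamped 0 to 24 mm off the rail; the tile seats on that bar's -x face, 15 to 39 mm from this origin. It does not give under a gentle push.
- pot_plant: bystander: black pot 72 mm wide, 70 mm high, with a plant to about 150 mm, origin centre of its underside
- clay_pot: bystander: terracotta pot 68 mm wide, 65 mm high, with a plant to about 140 mm, origin centre of its underside
- feed_bottle: bystander: white bottle 52 mm wide, 130 mm high with green cap, origin centre of its underside
Mind the look-alikes: they are no part of the job. Of the things shaped like the part that bears tile1_center, the blue one is meant.

How it is judged:
On the way, in this order (a step that is already met when the one before it is completed fails the run):
1. the tile, across on the riser, is kept pressed against the end fence's stop bar (over 3 N for 0.3 s) (contact force between tile1 and end_fence above 3 N and height (world z) of tile1_center below 0.043 m), for 0.3 s.
2. then it is kept pressed against the side fence's stop bar (over 3 N for 0.3 s) (contact force between tile1 and side_fence above 3 N), for 0.3 s.
At the end, for the whole second after the job is handed in: The blue tile lies flat and still on the riser in the corner of the stop bars (its centre 9 to 37 mm from the riser's centre towards each fence, square to the riser within 0.05 rad); the other three tiles are within 6 mm of where they were (x of tile1_center in the frame of riser between 0.009 and 0.037 m and y of tile1_center in the frame of riser between 0.009 and 0.037 m and angle between the x axis of tile1_center and the x axis of riser, either way round below 0.05 rad and angle between tile1_center's own z axis and vertical below 0.03 rad and height (world z) of tile1_center below 0.043 m and linear speed of tile1 below 0.01 m/s and distance of each of tile2_center, tile3_center, tile4_center from where it was at the start of the episode below 0.006 m); the robot touches nothing.
It fails at once if the tile is pressed against a fence or its stop bar with more than 25 N (contact force between tile1 and end_fence above 25 N or contact force between tile1 and side_fence above 25 N).
It fails at once if the blue tile is lifted (more than 10 mm) or tipped (more than 0.2 rad) (height (world z) of tile1_center above 0.052 m or angle between tile1_center's own z axis and vertical above 0.2 rad).
It fails at once if one of the other tiles is shifted by more than 10 mm (distance of any of tile2_center, tile3_center, tile4_center from where it was at the start of the episode above 0.01 m).
It fails at once if a plant pot or the bottle is shifted by more than 15 mm or tipped (distance of any of pot_plant, clay_pot, feed_bottle from where it was at the start of the episode above 0.015 m or angle between any of pot_plant, clay_pot, feed_bottle's own z axis and vertical above 0.2 rad).
It also fails if it takes over 70 s, if anything falls off the work surface, if the arm or the gripper's body presses on something with over 40 N, if the wrist force passes 120 N, or if a joint passes its speed limit or range.

### The arm

A 7-joint arm with a two-finger parallel gripper is mounted at the origin on the work surface. World frame = base frame: x ahead of the robot, y to its left, z up, the work surface at z = 0. Lengths are in m, angles in rad, forces in N, time in s.
With the tool pointing down it reaches from about 0.425 to 0.875 m from the base axis. Payload 8.4 kg.
Tool frame: the origin (TCP) lies at the very end of the fingers, on their centre line; the grasp point (between the pads) lies 19 mm behind it; y points along the fingers, z is the direction in which the jaws open and shut, and the axes are right-handed (so a half turn about y gives the same grasp; the last joint's range is limited). The gripper opens to 87 mm and grips with 3 to 60 N. Pads are 19 mm wide; open, the fingers measure 117 mm over their backs; the gripper's body (75 mm by 190 mm) begins 51 mm behind the grasp point.
Start: joints at [1.1, 0.333, 0.04, 1.465, -0.013, 1.343, -0.059], TCP at [0.236, -0.606, 0.223] pointing down, gripper open.
Joint ranges: [-2.58, 2.58], [-0.38, 2.09], [-1.3, 1.39], [0.25, 2.4], [-1.5, 4.64], [0.08, 2.09], [-2.65, 2.65]. Speed limits (rad/s): [2.22, 2.22, 2.79, 2.79, 3.14, 3.14, 3.14].

### API

Orientations are given as a 3x3 rotation matrix whose columns are the frame's x, y, z axes.
In Python, from station import * gives the robot as it stands. The module is installed in compiled form; this text tells all that it offers.
- The arm moves only by the tool apply_moves, never from a script. Its argument "rows" is one flat list of numbers, 7 for each row, row after row: the shift along the tool's x, y, z as a fraction of full scale, then the turn, a rotation vector about the tool's x, y, z as a fraction of full scale, then the opening, from -1 (shut) to 1 (fully open), so that 0 is half open. A call has 1 to 12 rows; each row is the pose to reach, as a shift and turn from the pose commanded when the call began, along the tool's axes at that moment; what a row does not reach only later rows make up. Full scale, the value 1, is 0.4 m for a shift and 45 degrees for a turn. A row lasts 1/8 s, in which the tool goes at most 62.5 mm and 10.7 degrees, less where a joint would pass 70% of its speed; a pose out of reach is approached as far as the arm can. A call with a number of a shift or a turn outside -1 to 1 is refused whole. A call with a gripper value outside its range is refused whole. The fingers move at their own pace and stop on an object; the grip force is fixed at half the most. Time passes only in rows, so rows that repeat a pose let the fingers close. It gives the time, the measured TCP pose, the force and the opening at its end, in the units of the state.
- get_state(): the state, without advancing time (a new reading comes with each control period).
- grab_frame(name): name is "side" or "top"; returns (picture, depth): 480x640x3 uint8, red, green, blue; 480x640 float32, m along the optical axis (not along the pixel's ray), 0 where there is no reading.
- camera_info(name): a dict with "fx", "fy", "cx", "cy" (pixels), "eye" and "orientation" of the camera in the world. Camera axes: x right, y down, z forward; pixel columns grow to the right and rows downward; lengths in m; the calibration is good to about 2 mm. A picture is of the moment at which its call begins. camera_info takes no time and is no camera call.
- hand_in(): hands the job in, once; it reports no verdict.
The state is a dict: "t": time; "joint_positions": joint angles; "dq": joint speeds; "tau": joint torques, N m; "tcp_pos": TCP position; "orientation": TCP orientation; "ft_force": force on the tool from outside, world axes, zero at the start; "torque": the same for the moment, N m; "gripper_width": finger opening in m.
Only numpy, scipy, OpenCV 4.12 (cv2) and the standard library are available. Lean on these libraries where they do the work, as an engineer would, in place of code of your own. Each camera call takes 0.05 s, during which the arm holds its last target.

## Working session

There is one attempt and no reset: what is moved stays moved. The work goes in short steps, Python scripts to look and compute and a tool call to move; the robot and the scene stay as the last step left them, time stands still between calls to the robot, and variables do not carry over. Pictures are saved under pics/ and viewed, and the job is handed in when it is done.

Besides the shell and the picture viewer there is one more tool, called as name(argument=value, ...) on one line, values as JSON. apply_moves: Moves the arm, as the interface text tells. Shift numbers are shares of 0.4 m and turn numbers shares of 45 degrees, none past 1 either way. Its arguments: {"type":"object","properties":{"rows":{"type":"array"}},"required":["rows"]}

```bash
mkdir -p pics; cat > h.py <<'E'
from station import *
import numpy as np, cv2
def cast(ci,u,v,z):
    d=np.array([(u-ci['cx'])/ci['fx'],(v-ci['cy'])/ci['fy'],1.]); R=np.array(ci['orientation']); e=np.array(ci['eye'])
    w=R@d; return e+w*(z-e[2])/w[2]
E
python3 - <<'E'
from h import *
print(get_state())
for n in("side","top"):
    p,d=grab_frame(n); cv2.imwrite(f"pics/{n}0.png",p[:,:,::-1]); np.savez(f"{n}0.npz",p=p,d=d); print(camera_info(n))
E
```

```text
{'t': 0.0, 'joint_positions': array([ 1.09980767,  0.33389821,  0.03982445,  1.46625544, -0.01341537,
        1.34330766, -0.05848781]), 'dq': array([ 0.00094244,  0.00080784,  0.00094577, -0.00160996,  0.00121833,
       -0.00080886, -0.00150725]), 'tau': array([ 9.43934629e-05, -6.56359148e+01,  1.33536268e+00, -4.03811431e+01,
       -5.97519055e-02,  4.47304384e-02,  1.38600622e-04]), 'tcp_pos': array([ 0.23597046, -0.60515391,  0.22167455]), 'orientation': array([[-9.31665097e-01, -6.53987473e-04,  3.63317657e-01],
       [-3.63318237e-01,  1.46391785e-03, -9.31663950e-01],
       [ 7.74293471e-05, -9.99998715e-01, -1.60148675e-03]]), 'ft_force': array([-0.03451799, -0.3974142 ,  0.54208903]), 'torque': array([-0.01734675,  0.02303586, -0.0371736 ]), 'gripper_width': 0.08711607539502542}
{'fx': 504.94366530734004, 'fy': 504.94366530734004, 'cx': 325.31418673318825, 'cy': 244.53068974074648, 'eye': array([ 0.55924654, -0.79045582,  0.5496955 ]), 'orientation': array([[ 0.99723153, -0.02635557,  0.06953167],
       [-0.07307114, -0.52061512,  0.85065887],
       [ 0.01377964, -0.8533846 , -0.52109965]])}
{'fx': 550.0769772678806, 'fy': 550.0769772678806, 'cx': 323.7789636275227, 'cy': 241.3694176372904, 'eye': array([0.49377748, 0.00922841, 1.21594391]), 'orientation': array([[ 0.00519769, -0.99014556,  0.13994554],
       [-0.99997528, -0.00580907, -0.00396055],
       [ 0.00473448, -0.1399215 , -0.99015128]])}
```

View pics/side0.png

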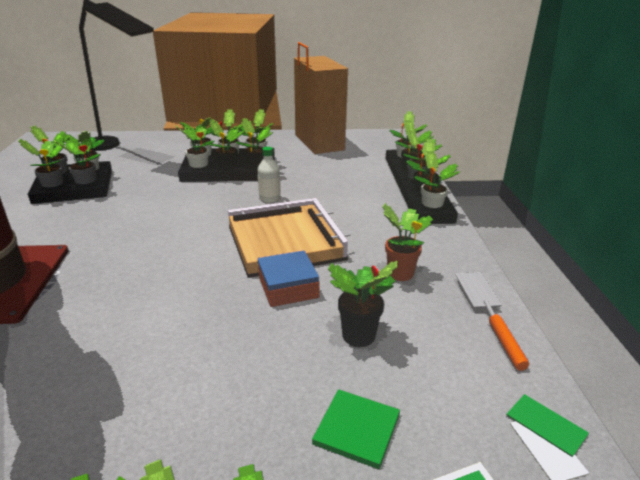

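View pics/top0.png

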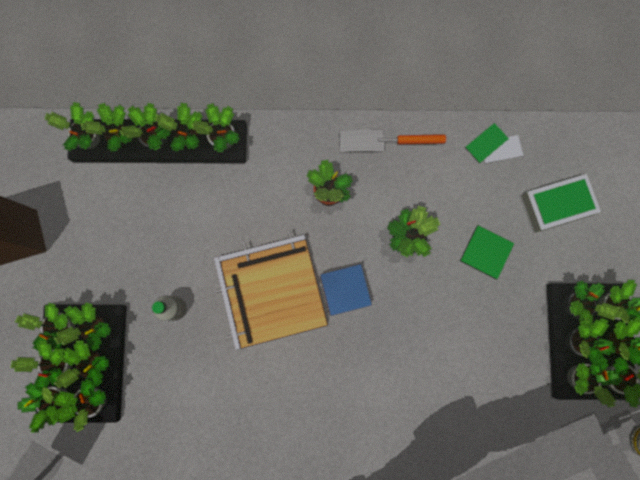

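The blue tile is at top (346,289) and side (288,270). The look-alikes are green tiles at top (487,251) and (565,201), and a card at (487,144). Only the blue one lies on the terracotta stack beside the riser. The end fence is at left (228,300), with its bar near (242,310). The side fence is at the top (262,245), with its bar near (272,257). Next I confirm with an enlarged crop and measure.

```bash
python3 - <<'E'
from h import *
z=np.load("top0.npz");p=z['p'];d=z['d'];ci=camera_info("top")
cv2.imwrite("pics/crop.png",cv2.resize(p[215:365,200:400],None,fx=4,fy=4,interpolation=cv2.INTER_CUBIC)[:,:,::-1])
hsv=cv2.cvtColor(p,cv2.COLOR_RGB2HSV)
def rect(m,h,name):
    m=m.astype(np.uint8)
    n,l,s,c=cv2.connectedComponentsWithStats(m); 
    k=1+np.argmax(s[1:,4]); ys,xs=np.where(l==k)
    w=np.array([cast(ci,u,v,h)[:2] for u,v in zip(xs,ys)],np.float32)
    r=cv2.minAreaRect(w); print(name,s[k],np.round(r[0],4),np.round(r[1],4),round(r[2],2)); print(np.round(cv2.boxPoints(r),4)); return l==k
box=np.zeros(p.shape[:2],bool);box[225:360,205:385]=1
H,S,V=[hsv[...,i].astype(int) for i in range(3)]
rect(box&(H>95)&(H<125)&(S>100),.048,"blue")
rect(box&(H>8)&(H<28)&(S>80)&(V>80),.034,"wood")
dark=box&(V<60)
n,l,s,c=cv2.connectedComponentsWithStats(dark.astype(np.uint8))
for k in range(1,n):
    if s[k,4]>60: rect(l==k,.044,"dark")
E
```

```text
blue [ 321  265   50   50 1709] [ 0.5568 -0.0421] [0.0882 0.0877] 15.07
[[ 0.5028 -0.0112]
 [ 0.5256 -0.096 ]
 [ 0.6108 -0.073 ]
 [ 0.588   0.0117]]
wood [ 221  240  107  108 6610] [0.5488 0.1116] [0.1901 0.1907] 14.94
[[ 0.4324  0.1792]
 [ 0.4815 -0.005 ]
 [ 0.6652  0.044 ]
 [ 0.616   0.2282]]
dark [239 247  66  20 207] [0.6255 0.116 ] [0.007  0.1445] 15.01
[[0.6035 0.1849]
 [0.6409 0.0453]
 [0.6476 0.0471]
 [0.6102 0.1867]]
dark [233 275  19  67 210] [0.5166 0.1772] [0.1433 0.0069] 14.77
[[0.4464 0.1623]
 [0.4482 0.1556]
 [0.5868 0.1921]
 [0.585  0.1988]]
```

View pics/crop.png

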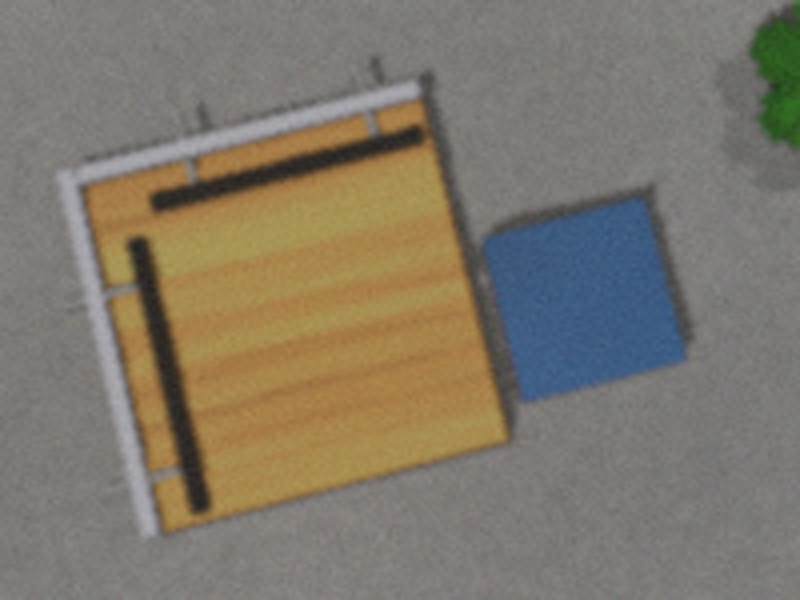

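The crop confirms it: one blue tile, square with the riser (both about 15°) and about 10 mm off its edge. Next: where the bystanders are and the push geometry.

```bash
cat >> h.py <<'E'
a=np.deg2rad(15.0); X=np.array([np.cos(a),np.sin(a)]); Y=np.array([-np.sin(a),np.cos(a)])
def uv(p): return np.array([p[:2]@X,p[:2]@Y])
def W(u,v): return u*X+v*Y
def plan(target,yawdeg=None,pos=None,R=None):
    """target xyz; yaw of tool z axis (mod 180). prints fractions"""
    s=get_state(); pos=s['tcp_pos'] if pos is None else np.array(pos); R=np.array(s['orientation']) if R is None else R
    d=R.T@(np.array(target)-pos)/0.4
    from scipy.spatial.transform import Rotation as Ro
    cur=np.rad2deg(np.arctan2(R[1,2],R[0,2])); rv=np.zeros(3)
    if yawdeg is not None:
        y=np.deg2rad(yawdeg); zt=np.array([np.cos(y),np.sin(y),0]); yt=np.array([0,0,-1.]); Rt=np.c_[np.cross(yt,zt),yt,zt]
        rv=Ro.from_matrix(R.T@Rt).as_rotvec()/(np.pi/4)
    print("shift",np.round(d,4),"turn",np.round(rv,4),"cur yaw",round(cur,1))
E
python3 - <<'E'
from h import *
ci=camera_info("side")
for n,u,v in(("potplant",360,343),("clay",403,278),("bottle",270,200)):
    w=cast(ci,u,v,0); print(n,np.round(w,3),np.round(uv(w),3))
z=np.load("side0.npz");p=z['p'];d=z['d']
R=np.array(ci['orientation']);e=np.array(ci['eye'])
vv,uu=np.mgrid[0:480,0:640]
P=np.stack([(uu-ci['cx'])/ci['fx']*d,(vv-ci['cy'])/ci['fy']*d,d],-1)@R.T+e
for n,(r0,r1,c0,c1) in dict(pp=(255,345,328,400),clay=(203,280,383,432),bot=(148,202,256,282)).items():
    q=P[r0:r1,c0:c1].reshape(-1,3); q=q[(q[:,2]>.02)&(q[:,2]<.2)]
    print(n,"xyz min",q.min(0).round(3),"max",q.max(0).round(3)); print(" u",(q[:,:2]@X).min().round(3),(q[:,:2]@X).max().round(3)," v",(q[:,:2]@Y).min().round(3),(q[:,:2]@Y).max().round(3))
b=cv2.cvtColor(p,cv2.COLOR_RGB2HSV); m=(b[...,0]>95)&(b[...,0]<125)&(b[...,1]>100); m[:240]=0;m[310:]=0
q=P[m]; q=q[(q[:,2]>.03)&(q[:,2]<.07)]; print("blue z med",np.median(q[:,2]), uv(q.mean(0)))
print(W(.527,-.245))
plan(np.r_[W(.527,-.26),.2],15)
E
```

```text
potplant [ 0.666 -0.195  0.   ] [ 0.593 -0.36 ]
clay [ 0.771 -0.022  0.   ] [ 0.739 -0.22 ]
bottle [0.513 0.321 0.   ] [0.579 0.177]
pp xyz min [ 0.615 -0.226  0.02 ] max [ 0.759 -0.006  0.147]
 u 0.544 0.726  v -0.394 -0.198
clay xyz min [ 0.687 -0.221  0.02 ] max [0.88  0.246 0.147]
 u 0.606 0.904  v -0.392 0.02
bot xyz min [0.475 0.301 0.02 ] max [0.539 0.598 0.131]
 u 0.554 0.657  v 0.155 0.443
blue z med 0.04782559891019733 [ 0.52131177 -0.18929873]
[ 0.57245358 -0.10025419]
shift [-1.2382  0.0555 -0.8331] turn [ 1.6000e-03 -1.8599e+00 -1.3000e-03] cur yaw -68.7
```

```bash
python3 - <<'E'
from h import *
ci=camera_info("top");z=np.load("top0.npz");p=z['p'];d=z['d']
R=np.array(ci['orientation']);e=np.array(ci['eye'])
vv,uu=np.mgrid[0:480,0:640]
P=np.stack([(uu-ci['cx'])/ci['fx']*d,(vv-ci['cy'])/ci['fy']*d,d],-1)@R.T+e
q=P[200:262,380:445].reshape(-1,3); 
for lo,hi in((.05,.08),(.08,.1),(.1,.2)):
    k=q[(q[:,2]>lo)&(q[:,2]<hi)]; A=k[:,:2]@np.c_[X,Y]; print(lo,len(k),A.min(0).round(3),A.max(0).round(3))
k=q[(q[:,2]>.08)]; A=k[:,:2]@np.c_[X,Y]
for u0 in np.arange(.52,.68,.02):
    s=(A[:,0]>u0)&(A[:,0]<u0+.02); print(round(u0,2), A[s,1].max().round(3) if s.any() else None, k[s,2].max().round(3) if s.any() else None)
E
```

```text
0.05 128 [ 0.565 -0.376] [ 0.613 -0.31 ]
0.08 551 [ 0.573 -0.355] [ 0.652 -0.292]
0.1 1105 [ 0.548 -0.392] [ 0.653 -0.291]
0.52 None None
0.54 -0.313 0.129
0.56 -0.296 0.125
0.58 -0.291 0.146
0.6 -0.297 0.151
0.62 -0.296 0.148
0.64 -0.325 0.15
0.66 None None
0.68 None None
```

apply_moves(rows=[-0.62, 0, -0.417, 0, -0.93, 0, 0.15, -0.62, 0, -0.417, 0, -0.93, 0, 0.15, -0.62, 0, -0.417, 0, -0.93, 0, 0.15, -0.62, 0, -0.417, 0, -0.93, 0, 0.15, -0.62, 0, -0.417, 0, -0.93, 0, 0.15, -0.62, 0, -0.417, 0, -0.93, 0, 0.15, -0.62, 0, -0.417, 0, -0.93, 0, 0.15])

```text
t: 0.98
tcp_pos: [0.4061, -0.3605, 0.2223]
orientation: [[-0.452, -0.001, 0.892], [-0.892, -0.0, -0.452], [0.0, -1.0, -0.001]]
ft_force: [-0.2, -0.1, 0.1]
gripper_width: 0.0505
```

```bash
python3 - <<'E'
from h import *
plan(np.r_[W(.527,-.247),.18],15)
E
```

```text
shift [-0.7647  0.1054  0.0805] turn [ 9.000e-04 -9.303e-01  2.000e-04] cur yaw -26.9
```

apply_moves(rows=[-0.765, 0.105, 0.08, 0, -0.93, 0, 0.15, -0.765, 0.105, 0.08, 0, -0.93, 0, 0.15, -0.765, 0.105, 0.08, 0, -0.93, 0, 0.15, -0.765, 0.105, 0.08, 0, -0.93, 0, 0.15, -0.765, 0.105, 0.08, 0, -0.93, 0, 0.15, -0.765, 0.105, 0.08, 0, -0.93, 0, 0.15, -0.765, 0.105, 0.08, 0, -0.93, 0, 0.15, -0.765, 0.105, 0.08, 0, -0.93, 0, 0.15])

```text
t: 1.98
tcp_pos: [0.5728, -0.1039, 0.1805]
orientation: [[0.255, -0.0, 0.967], [-0.967, -0.001, 0.255], [0.001, -1.0, -0.001]]
ft_force: [0.0, 0.4, 0.1]
gripper_width: 0.0498
```

```bash
python3 - <<'E'
from h import *
s=get_state();print(uv(s['tcp_pos']),s['tcp_pos'],s['ft_force'])
plan(np.r_[W(.527,-.247),.04],15)
for n in("side","top"):
    p,d=grab_frame(n); cv2.imwrite(f"pics/{n}1.png",p[:,:,::-1])
    c=p[130:360,180:460] if n=="side" else p[180:380,180:460]
    cv2.imwrite(f"pics/{n}1c.png",cv2.resize(c,None,fx=2.5,fy=2.5)[:,:,::-1])
E
```

```text
[ 0.52639683 -0.24864786] [ 0.57281509 -0.10393386  0.18049603] [0.0454933  0.39081359 0.14981342]
shift [-0.0043  0.3512  0.0017] turn [ 0.0007 -0.0045  0.0008] cur yaw 14.8
```

View pics/side1c.png

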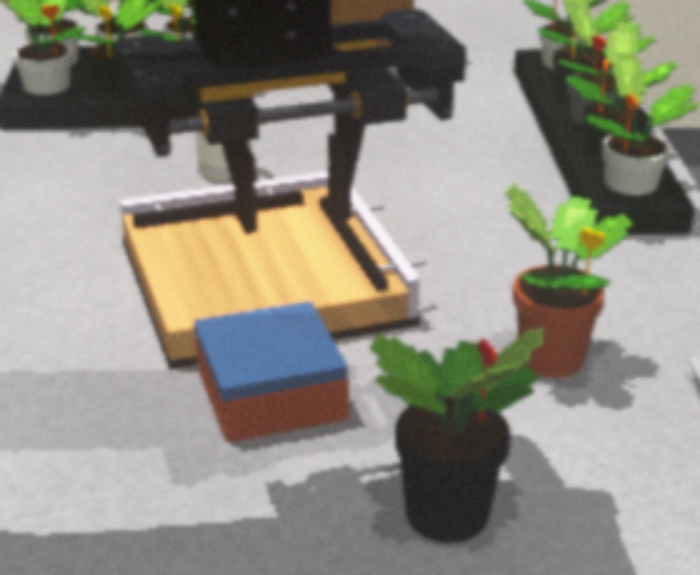

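The gripper hangs above and behind the blue tile, jaws along the tile edge and clear of the plant at crop (450,400). I'll descend behind the edge.

apply_moves(rows=[-0.004, 0.12, 0.002, 0, -0.004, 0, 0.15, -0.004, 0.24, 0.002, 0, -0.004, 0, 0.15, -0.004, 0.32, 0.002, 0, -0.004, 0, 0.15, -0.004, 0.352, 0.002, 0, -0.004, 0, 0.15, -0.004, 0.352, 0.002, 0, -0.004, 0, 0.15, -0.004, 0.352, 0.002, 0, -0.004, 0, 0.15])

```text
t: 2.82
tcp_pos: [0.5748, -0.1, 0.0414]
orientation: [[0.262, 0.002, 0.965], [-0.965, -0.0, 0.262], [0.001, -1.0, 0.002]]
ft_force: [-0.4, -0.5, 0.2]
gripper_width: 0.0503
```

```bash
python3 - <<'E'
from h import *
s=get_state();print(uv(s['tcp_pos']),s['tcp_pos'],s['ft_force'],s['gripper_width'])
p,d=grab_frame("side"); cv2.imwrite("pics/side2c.png",cv2.resize(p[180:360,200:440],None,fx=3.2,fy=3.2)[:,:,::-1])
E
```

```text
[ 0.5292974  -0.24539735] [ 0.57477553 -0.10004339  0.04137348] [-0.43282889 -0.53632198  0.15723447] 0.0503265222202791
```

View pics/side2c.png

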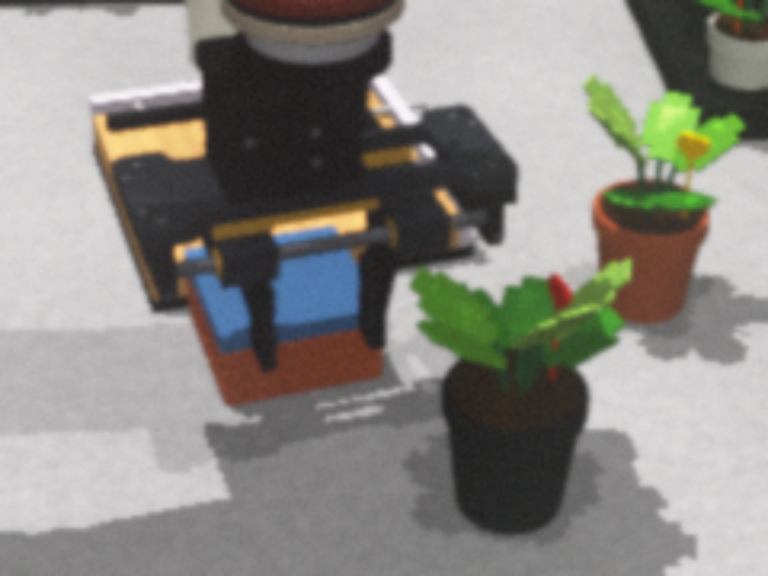

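apply_moves(rows=[0, 0.004, -0.01, 0, 0, 0, 0.15, -0.015, 0.005, -0.01, 0, 0, 0, 0.15, -0.035, 0.005, -0.01, 0, 0, 0, 0.15, -0.06, 0.005, -0.01, 0, 0, 0, 0.15, -0.09, 0.005, -0.01, 0, 0, 0, 0.15, -0.12, 0.005, -0.01, 0, 0, 0, 0.15])

```text
t: 3.62
tcp_pos: [0.5571, -0.0534, 0.0378]
orientation: [[0.262, 0.0, 0.965], [-0.965, 0.0, 0.262], [-0.0, -1.0, 0.0]]
ft_force: [1.4, -2.2, 1.7]
gripper_width: 0.0499
```

```bash
cat > look.py <<'E'
from h import *
import sys
tag=sys.argv[1]
s=get_state();print(s['t'],"uv",uv(s['tcp_pos']).round(4),s['tcp_pos'].round(4),"F uv",uv(s['ft_force']).round(2),s['ft_force'][2].round(2))
p,d=grab_frame("side"); A=cv2.resize(p[180:320,215:375],(400,350))
p,d=grab_frame("top"); B=cv2.resize(p[225:365,210:370],(400,350))
cv2.imwrite(f"pics/{tag}.png",np.hstack([A,B])[:,:,::-1])
E
python3 look.py p1
```

```text
3.625 uv [ 0.5243 -0.1958] [ 0.5571 -0.0534  0.0378] F uv [ 0.75 -2.47] 1.71
```

View pics/p1.png

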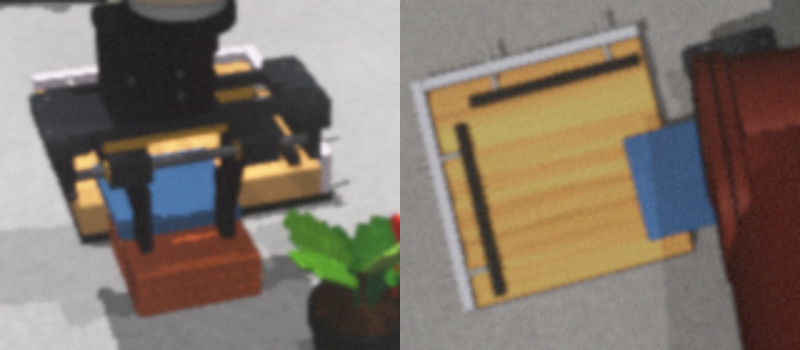

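The tile is half across, still square. Carrying on to short of the bar, tip raised slightly.

apply_moves(rows=[-0.025, -0.004, 0, 0, 0, 0, 0.15, -0.055, -0.004, 0, 0, 0, 0, 0.15, -0.085, -0.004, 0, 0, 0, 0, 0.15, -0.115, -0.004, 0, 0, 0, 0, 0.15, -0.145, -0.004, 0, 0, 0, 0, 0.15, -0.175, -0.004, 0, 0, 0, 0, 0.15, -0.2, -0.004, 0, 0, 0, 0, 0.15, -0.225, -0.004, 0, 0, 0, 0, 0.15, -0.24, -0.004, 0, 0, 0, 0, 0.15, -0.25, -0.004, 0, 0, 0, 0, 0.15, -0.25, -0.004, 0, 0, 0, 0, 0.15])

```text
t: 5.1
tcp_pos: [0.5311, 0.0423, 0.0394]
orientation: [[0.262, 0.0, 0.965], [-0.965, 0.0, 0.262], [-0.0, -1.0, 0.0]]
ft_force: [0.2, -0.9, -0.7]
gripper_width: 0.0501
```

```bash
python3 look.py p2
```

```text
5.1 uv [ 0.5239 -0.0966] [0.5311 0.0423 0.0394] F uv [-0.   -0.88] -0.75
```

View pics/p2.png

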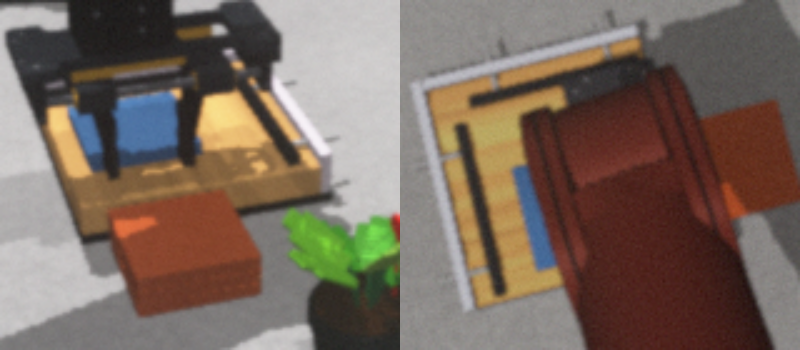

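```bash
cat > meas.py <<'E'
from h import *
ci=camera_info("top"); p,d=grab_frame("top"); h=cv2.cvtColor(p,cv2.COLOR_RGB2HSV).astype(int)
m=(h[...,0]>95)&(h[...,0]<125)&(h[...,1]>100); m[:225]=0;m[365:]=0;m[:,:205]=0;m[:,400:]=0
ys,xs=np.where(m); A=np.array([uv(cast(ci,x,y,.046)) for x,y in zip(xs,ys)]); print("tile u",A[:,0].min().round(4),A[:,0].max().round(4),"v",A[:,1].min().round(4),A[:,1].max().round(4))
# fit leading (max v) edge and max u edge
def edge(i,j):
    b=np.round(A[:,j]/.003).astype(int); pts=[]
    for k in np.unique(b):
        q=A[b==k]; pts.append((k*.003,q[:,i].max()))
    pts=np.array(pts)[2:-2]; f=np.polyfit(pts[:,0],pts[:,1],1); r=pts[:,1]-np.polyval(f,pts[:,0]); g=abs(r)<.003; f=np.polyfit(pts[g,0],pts[g,1],1); return f[0],np.polyval(f,pts[:,0].mean()),len(pts)
print("lead v edge slope,val",edge(1,0)); print("u edge",edge(0,1))
E
python3 meas.py
```

```text
tile u 0.4832 0.5683 v -0.0123 0.002
lead v edge slope,val (np.float64(-0.004904395749563951), np.float64(0.0006606537931361936), 25)
u edge (np.float64(0.17903025682845758), np.float64(0.5680565760634202), 2)
```

apply_moves(rows=[-0.015, 0, 0, 0, 0, 0, 0.15, -0.035, 0, 0, 0, 0, 0, 0.15, -0.05, 0, 0, 0, 0, 0, 0.15, -0.06, 0, 0, 0, 0, 0, 0.15, -0.0625, 0, 0, 0, 0, 0, 0.15, -0.0625, 0, 0, 0, 0, 0, 0.15])

```text
t: 6.0
tcp_pos: [0.5245, 0.0663, 0.0394]
orientation: [[0.262, -0.0, 0.965], [-0.965, 0.0, 0.262], [-0.0, -1.0, 0.0]]
ft_force: [0.5, 0.4, 0.3]
gripper_width: 0.0506
```

```bash
python3 meas.py; python3 -c "
from h import *
s=get_state();print(s['tcp_pos'],uv(s['tcp_pos']),uv(s['ft_force']))"
```

```text
tile u 0.4852 0.4852 v 0.0251 0.0251
[0.524568   0.06622215 0.03938883] [ 0.52383334 -0.0718025 ] [0.3012438  0.07729768]Traceback (most recent call last):
  File "meas.py", line 11, in <module>
    print("lead v edge slope,val",edge(1,0)); print("u edge",edge(0,1))
                                  ~~~~^^^^^
  File "meas.py", line 10, in edge
    pts=np.array(pts)[2:-2]; f=np.polyfit(pts[:,0],pts[:,1],1); r=pts[:,1]-np.polyval(f,pts[:,0]); g=abs(r)<.003; f=np.polyfit(pts[g,0],pts[g,1],1); return f[0],np.polyval(f,pts[:,0].mean()),len(pts)
                               ~~~~~~~~~~^^^^^^^^^^^^^^^^^^^^^
    raise TypeError("expected non-empty vector for x")
TypeError: expected non-empty vector for x
```

apply_moves(rows=[-0.003, 0, 0, 0, 0, 0, 0.15, -0.006, 0, 0, 0, 0, 0, 0.15, -0.009, 0, 0, 0, 0, 0, 0.15, -0.011, 0, 0, 0, 0, 0, 0.15, -0.011, 0, 0, 0, 0, 0, 0.15])

```text
t: 6.68
tcp_pos: [0.5234, 0.0705, 0.0394]
orientation: [[0.262, -0.0, 0.965], [-0.965, 0.0, 0.262], [-0.0, -1.0, 0.0]]
ft_force: [0.9, -0.3, -0.1]
gripper_width: 0.05
```

Now in 0.5 mm steps.

apply_moves(rows=[-0.0015, 0, 0, 0, 0, 0, 0.15, -0.0025, 0, 0, 0, 0, 0, 0.15, -0.0025, 0, 0, 0, 0, 0, 0.15])

```text
t: 7.05
tcp_pos: [0.5232, 0.071, 0.0394]
orientation: [[0.262, 0.0, 0.965], [-0.965, -0.0, 0.262], [0.0, -1.0, -0.0]]
ft_force: [0.4, -3.7, 1.8]
gripper_width: 0.0498
```

apply_moves(rows=[-0.00125, 0, 0, 0, 0, 0, 0.15, -0.00125, 0, 0, 0, 0, 0, 0.15])

```text
t: 7.3
tcp_pos: [0.5231, 0.071, 0.0394]
orientation: [[0.261, -0.0, 0.965], [-0.965, -0.001, 0.261], [0.001, -1.0, -0.0]]
ft_force: [0.1, -5.6, 1.0]
gripper_width: 0.0502
```

apply_moves(rows=[-0.00125, 0, 0, 0, 0, 0, 0.15, -0.00125, 0, 0, 0, 0, 0, 0.15])

```text
t: 7.55
tcp_pos: [0.523, 0.0711, 0.0394]
orientation: [[0.261, -0.0, 0.965], [-0.965, -0.001, 0.261], [0.001, -1.0, -0.0]]
ft_force: [1.5, -6.7, 0.0]
gripper_width: 0.0499
```

The bar has been felt at about 7 N. Holding for over a second.

apply_moves(rows=[-0.0008, 0, 0, 0, 0, 0, 0.15, -0.0008, 0, 0, 0, 0, 0, 0.15, -0.0008, 0, 0, 0, 0, 0, 0.15, -0.0008, 0, 0, 0, 0, 0, 0.15, -0.0008, 0, 0, 0, 0, 0, 0.15, -0.0008, 0, 0, 0, 0, 0, 0.15, -0.0008, 0, 0, 0, 0, 0, 0.15, -0.0008, 0, 0, 0, 0, 0, 0.15, -0.0008, 0, 0, 0, 0, 0, 0.15, -0.0008, 0, 0, 0, 0, 0, 0.15])

```text
t: 8.8
tcp_pos: [0.523, 0.0711, 0.0394]
orientation: [[0.261, 0.0, 0.965], [-0.965, -0.002, 0.261], [0.002, -1.0, -0.0]]
ft_force: [0.7, -8.0, 1.1]
gripper_width: 0.0495
```

```bash
python3 look.py p3
```

```text
8.8 uv [ 0.5236 -0.0667] [0.523  0.0711 0.0394] F uv [-1.37 -7.88] 1.12
```

View pics/p3.png

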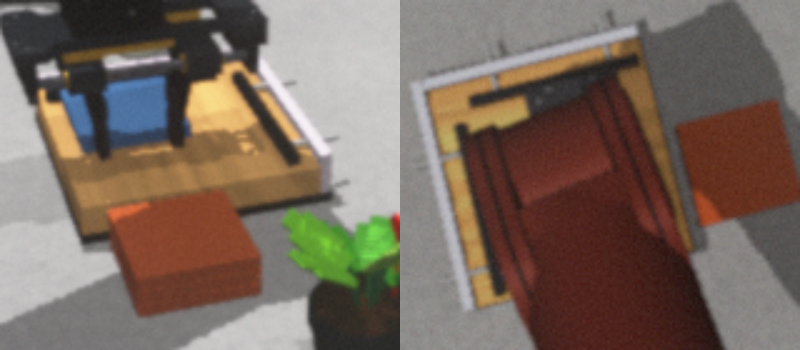

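Seated at v≈-0.012 (tile centre), square to the bar. Backing off and going up.

apply_moves(rows=[0.003, 0, 0, 0, 0, 0, 0.15, 0.015, 0, 0, 0, 0, 0, 0.15, 0.04, 0, 0, 0, 0, 0, 0.15, 0.04, -0.1, 0, 0, 0, 0, 0.15, 0.04, -0.2, 0, 0, 0, 0, 0.15, 0.04, -0.3, 0, 0, 0, 0, 0.15, 0.04, -0.3, 0, 0, 0, 0, 0.15, 0.04, -0.3, 0, 0, 0, 0, 0.15])

```text
t: 9.9
tcp_pos: [0.5267, 0.0569, 0.1588]
orientation: [[0.262, -0.0, 0.965], [-0.965, -0.0, 0.262], [-0.0, -1.0, -0.0]]
ft_force: [-0.7, 0.5, -0.4]
gripper_width: 0.0497
```

```bash
python3 - <<'E'
from h import *
s=get_state();print(s['joint_positions'].round(3),uv(s['tcp_pos']))
plan(np.r_[W(.462,-.012),.16],105)
plan(np.r_[W(.462,-.012),.16],-75)
E
python3 meas.py
```

```text
[ 0.337  0.182 -0.583  1.815  0.108  1.177 -0.015] [ 0.52349928 -0.08140327]
shift [-0.174  -0.0029 -0.1532] turn [ 4.0000e-04 -1.9962e+00 -6.0000e-04] cur yaw 15.2
shift [-0.174  -0.0029 -0.1532] turn [6.0000e-04 2.0038e+00 4.0000e-04] cur yaw 15.2Traceback (most recent call last):
  File "meas.py", line 4, in <module>
    ys,xs=np.where(m); A=np.array([uv(cast(ci,x,y,.046)) for x,y in zip(xs,ys)]); print("tile u",A[:,0].min().round(4),A[:,0].max().round(4),"v",A[:,1].min().round(4),A[:,1].max().round(4))
                                                                                                 ~^^^^^
IndexError: too many indices for array: array is 1-dimensional, but 2 were indexed
```

apply_moves(rows=[-0.174, 0, -0.153, 0, 1, 0, 0.15, -0.174, 0, -0.153, 0, 1, 0, 0.15, -0.174, 0, -0.153, 0, 1, 0, 0.15, -0.174, 0, -0.153, 0, 1, 0, 0.15, -0.174, 0, -0.153, 0, 1, 0, 0.15, -0.174, 0, -0.153, 0, 1, 0, 0.15])

```text
t: 10.7
tcp_pos: [0.4493, 0.1082, 0.1587]
orientation: [[-0.495, -0.001, 0.869], [-0.869, 0.0, -0.495], [0.001, -1.0, -0.001]]
ft_force: [-0.4, 0.3, -1.1]
gripper_width: 0.0503
```

apply_moves(rows=[0, 0, 0, 0, 1, 0, 0.15, 0, 0, 0, 0, 1, 0, 0.15, 0, 0, 0, 0, 1, 0, 0.15, 0, 0, 0, 0, 1, 0, 0.15, 0, 0, 0, 0, 1, 0, 0.15, 0, 0, 0, 0, 1, 0, 0.15])

```text
t: 11.45
tcp_pos: [0.4496, 0.1083, 0.1592]
orientation: [[-0.964, -0.0, 0.266], [-0.266, 0.0, -0.964], [0.0, -1.0, -0.0]]
ft_force: [-0.5, 0.3, 0.3]
gripper_width: 0.0502
```

```bash
python3 look.py p4; python3 meas.py; python3 - <<'E'
from h import *
print(get_state()['joint_positions'].round(3))
plan(np.r_[W(.464,-.012),.04],-75)
E
```

```text
11.45 uv [ 0.4623 -0.0117] [0.4496 0.1083 0.1592] F uv [-0.45  0.44] 0.34
tile u 0.5027 0.5692 v -0.0545 0.0339
lead v edge slope,val (np.float64(1.3635240958902193), np.float64(0.012351051382685663), 19)
u edge (np.float64(-0.002409310107541036), np.float64(0.5681349420770644), 26)
[ 0.258  0.03  -0.593  1.96   0.018  1.157 -1.645]
shift [-0.0041  0.2983  0.0007] turn [0.0001 0.0075 0.0001] cur yaw -74.7
```

View pics/p4.png

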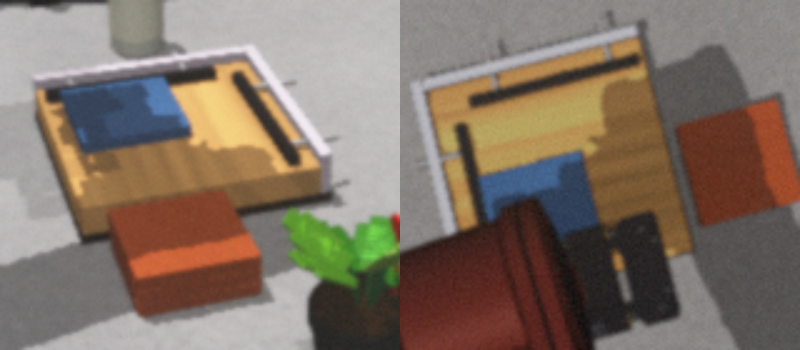

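The tile lies square on the end bar; its +x edge is about 60 mm from the side bar. Descending at its -x side.

apply_moves(rows=[0.003, 0.1, 0, 0, 0, 0, 0.15, 0.003, 0.2, 0, 0, 0, 0, 0.15, 0.003, 0.27, 0, 0, 0, 0, 0.15, 0.003, 0.299, 0, 0, 0, 0, 0.15, 0.003, 0.299, 0, 0, 0, 0, 0.15, 0.003, 0.299, 0, 0, 0, 0, 0.15])

```text
t: 12.35
tcp_pos: [0.4494, 0.1083, 0.0409]
orientation: [[-0.965, 0.002, 0.262], [-0.262, 0.0, -0.965], [-0.002, -1.0, 0.0]]
ft_force: [-0.1, -0.2, -0.1]
gripper_width: 0.0499
```

```bash
python3 look.py p5; python3 meas.py
```

```text
12.35 uv [ 0.4621 -0.0117] [0.4494 0.1083 0.0409] F uv [-0.16 -0.15] -0.09
tile u 0.5 0.5691 v -0.0545 0.0339
lead v edge slope,val (np.float64(0.5166471818343276), np.float64(0.02681108482139874), 20)
u edge (np.float64(-0.001211271681952929), np.float64(0.5679563395914023), 26)
```

View pics/p5.png

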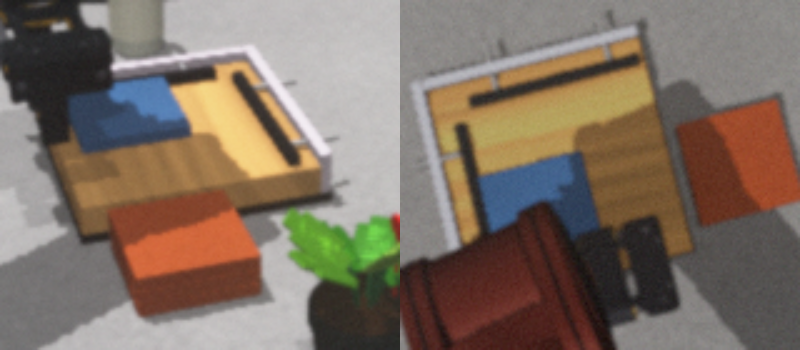

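apply_moves(rows=[0, 0.003, 0.007, 0, 0, 0, 0.15, -0.015, 0.004, 0.007, 0, 0, 0, 0.15, -0.035, 0.004, 0.007, 0, 0, 0, 0.15, -0.06, 0.004, 0.007, 0, 0, 0, 0.15, -0.085, 0.004, 0.007, 0, 0, 0, 0.15, -0.105, 0.004, 0.007, 0, 0, 0, 0.15, -0.12, 0.004, 0.007, 0, 0, 0, 0.15, -0.125, 0.004, 0.007, 0, 0, 0, 0.15, -0.125, 0.004, 0.007, 0, 0, 0, 0.15])

```text
t: 13.62
tcp_pos: [0.4978, 0.1188, 0.0383]
orientation: [[-0.965, 0.001, 0.262], [-0.262, 0.001, -0.965], [-0.001, -1.0, -0.0]]
ft_force: [-0.6, -0.0, 0.1]
gripper_width: 0.0501
```

```bash
python3 look.py p6; python3 meas.py
```

```text
13.625 uv [ 0.5116 -0.0141] [0.4978 0.1188 0.0383] F uv [-0.55  0.14] 0.13
tile u 0.5566 0.6118 v -0.0541 0.0333
lead v edge slope,val (np.float64(-0.02955180745318197), np.float64(-0.03430964845314428), 15)
u edge (np.float64(0.0045779310487521555), np.float64(0.6105408561032567), 21)meas.py:10: RankWarning: Polyfit may be poorly conditioned
  pts=np.array(pts)[2:-2]; f=np.polyfit(pts[:,0],pts[:,1],1); r=pts[:,1]-np.polyval(f,pts[:,0]); g=abs(r)<.003; f=np.polyfit(pts[g,0],pts[g,1],1); return f[0],np.polyval(f,pts[:,0].mean()),len(pts)
```

View pics/p6.png

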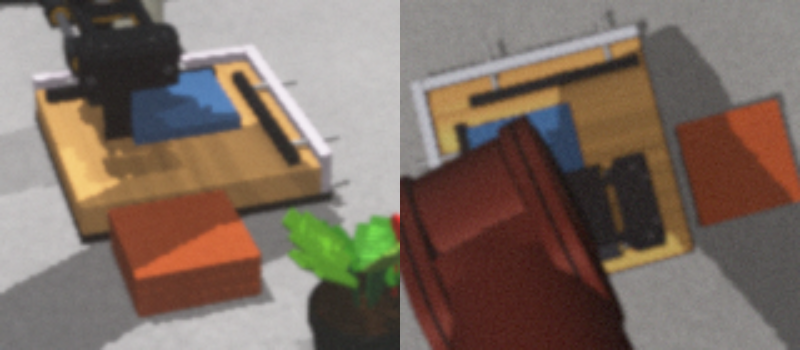

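apply_moves(rows=[-0.01, 0, 0, 0, 0, 0, 0.15, -0.02, 0, 0, 0, 0, 0, 0.15, -0.028, 0, 0, 0, 0, 0, 0.15, -0.03, 0, 0, 0, 0, 0, 0.15, -0.03, 0, 0, 0, 0, 0, 0.15])

```text
t: 14.4
tcp_pos: [0.5092, 0.1216, 0.0381]
orientation: [[-0.965, 0.0, 0.262], [-0.262, 0.0, -0.965], [-0.0, -1.0, -0.0]]
ft_force: [0.4, -0.0, 0.4]
gripper_width: 0.0501
```

apply_moves(rows=[-0.002, 0, 0, 0, 0, 0, 0.15, -0.004, 0, 0, 0, 0, 0, 0.15, -0.005, 0, 0, 0, 0, 0, 0.15, -0.005, 0, 0, 0, 0, 0, 0.15])

```text
t: 14.9
tcp_pos: [0.511, 0.1221, 0.0381]
orientation: [[-0.965, 0.0, 0.262], [-0.262, 0.0, -0.965], [-0.0, -1.0, -0.0]]
ft_force: [-1.2, -1.0, -0.0]
gripper_width: 0.0499
```

apply_moves(rows=[-0.002, 0, 0, 0, 0, 0, 0.15, -0.0035, 0, 0, 0, 0, 0, 0.15, -0.0035, 0, 0, 0, 0, 0, 0.15])

```text
t: 15.28
tcp_pos: [0.5125, 0.1225, 0.0382]
orientation: [[-0.965, 0.0, 0.262], [-0.262, 0.0, -0.965], [-0.0, -1.0, -0.0]]
ft_force: [-1.4, -0.0, -0.2]
gripper_width: 0.0504
```

apply_moves(rows=[-0.0015, 0, 0, 0, 0, 0, 0.15, -0.0025, 0, 0, 0, 0, 0, 0.15, -0.0025, 0, 0, 0, 0, 0, 0.15])

```text
t: 15.65
tcp_pos: [0.5134, 0.1228, 0.0382]
orientation: [[-0.965, 0.0, 0.262], [-0.262, 0.0, -0.965], [-0.0, -1.0, -0.0]]
ft_force: [-1.2, -0.5, -0.9]
gripper_width: 0.0501
```

apply_moves(rows=[-0.0015, 0, 0, 0, 0, 0, 0.15, -0.0025, 0, 0, 0, 0, 0, 0.15, -0.0025, 0, 0, 0, 0, 0, 0.15])

```text
t: 16.02
tcp_pos: [0.5135, 0.1228, 0.0381]
orientation: [[-0.965, -0.002, 0.262], [-0.262, -0.001, -0.965], [0.002, -1.0, 0.0]]
ft_force: [-5.9, -2.0, 3.9]
gripper_width: 0.0502
```

apply_moves(rows=[-0.001, 0, 0, 0, 0, 0, 0.15, -0.001, 0, 0, 0, 0, 0, 0.15])

```text
t: 16.27
tcp_pos: [0.5136, 0.1228, 0.038]
orientation: [[-0.965, -0.002, 0.262], [-0.262, -0.001, -0.965], [0.002, -1.0, 0.0]]
ft_force: [-7.4, -1.8, 4.6]
gripper_width: 0.05
```

apply_moves(rows=[-0.0005, 0, 0, 0, 0, 0, 0.15, -0.0005, 0, 0, 0, 0, 0, 0.15, -0.0005, 0, 0, 0, 0, 0, 0.15, -0.0005, 0, 0, 0, 0, 0, 0.15, -0.0005, 0, 0, 0, 0, 0, 0.15, -0.0005, 0, 0, 0, 0, 0, 0.15, -0.0005, 0, 0, 0, 0, 0, 0.15, -0.0005, 0, 0, 0, 0, 0, 0.15, -0.0005, 0, 0, 0, 0, 0, 0.15])

```text
t: 17.4
tcp_pos: [0.5136, 0.1228, 0.038]
orientation: [[-0.965, -0.003, 0.262], [-0.262, -0.001, -0.965], [0.003, -1.0, 0.0]]
ft_force: [-7.1, -1.2, 5.5]
gripper_width: 0.0499
```

```bash
python3 look.py p7; python3 meas.py
```

```text
17.4 uv [ 0.5279 -0.0143] [0.5136 0.1228 0.038 ] F uv [-7.16  0.73] 5.52
tile u 0.5746 0.6302 v -0.0541 0.0304
lead v edge slope,val (np.float64(0.41740248040492767), np.float64(-0.03188080448878461), 15)
u edge (np.float64(-0.01746922250367476), np.float64(0.6287553233130851), 14)
```

View pics/p7.png

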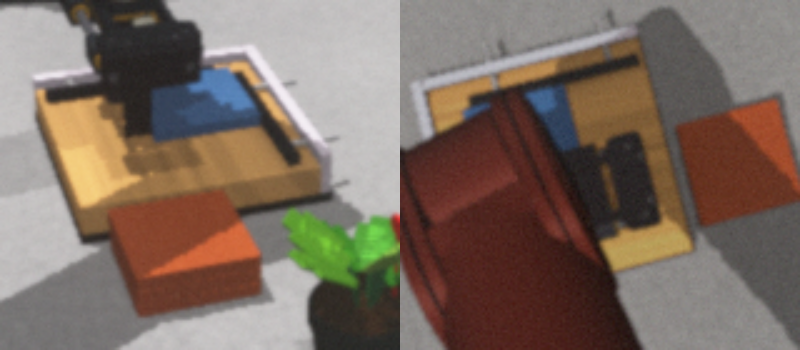

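The tile's edge now coincides with the side bar (0.629), held at about 7 N for over 1 s. Backing off, then up and away.

apply_moves(rows=[0.003, 0, 0, 0, 0, 0, 0.15, 0.012, 0, 0, 0, 0, 0, 0.15, 0.04, 0, 0, 0, 0, 0, 0.15, 0.04, -0.1, 0, 0, 0, 0, 0.15, 0.04, -0.2, 0, 0, 0, 0, 0.15, 0.04, -0.35, 0, 0, 0, 0, 0.15, 0.04, -0.35, 0.3, 0, 0, 0, 0.15, 0.04, -0.35, 0.5, 0, 0, 0, 0.15, 0.04, -0.35, 0.6, 0, 0, 0, 0.15, 0.04, -0.35, 0.6, 0, 0, 0, 0.15, 0.04, -0.35, 0.6, 0, 0, 0, 0.15, 0.04, -0.35, 0.6, 0, 0, 0, 0.15])

```text
t: 19.05
tcp_pos: [0.5619, -0.1119, 0.1781]
orientation: [[-0.965, -0.0, 0.262], [-0.262, 0.001, -0.965], [-0.0, -1.0, -0.001]]
ft_force: [0.6, 0.4, -0.1]
gripper_width: 0.0503
```

```bash
python3 look.py p8; python3 meas.py; python3 - <<'E'
from h import *
ci=camera_info("top"); p,d=grab_frame("top"); h=cv2.cvtColor(p,cv2.COLOR_RGB2HSV)
m=(h[...,0]>95)&(h[...,0]<125)&(h[...,1]>100); m[:225]=0;m[365:]=0;m[:,:205]=0;m[:,400:]=0
ys,xs=np.where(m); w=np.array([cast(ci,x,y,.046)[:2] for x,y in zip(xs,ys)],np.float32); r=cv2.minAreaRect(w); print(r, uv(np.array(r[0])), "riser frame", uv(np.array(r[0]))-[.564,-.0295])
print(np.median(d[m]))
E
```

```text
19.05 uv [ 0.5138 -0.2535] [ 0.5619 -0.1119  0.1781] F uv [0.71 0.18] -0.12
tile u 0.5413 0.63 v -0.0551 0.0337
lead v edge slope,val (np.float64(-0.0036839148835781095), np.float64(0.032466827738361376), 27)
u edge (np.float64(-0.006153827700508834), np.float64(0.6286079874581544), 26)
((0.5685455203056335, 0.14122551679611206), (0.08816137909889221, 0.0886954814195633), 15.216294288635254) [ 0.58572465 -0.01073703] riser frame [0.02172465 0.01876297]
1.1680881
```

View pics/p8.png

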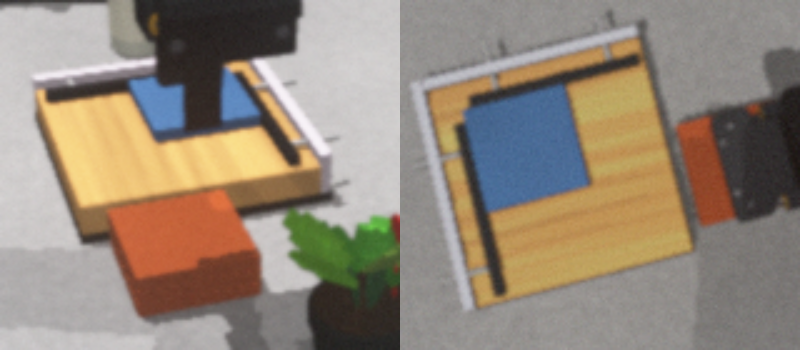

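The tile sits square in the corner at about (22, 19) mm in the riser frame, with yaw 0.3° off. The stack looks unchanged, and the gripper is clear at z=0.178.

```bash
python3 -c "
from station import *
print(hand_in())"
```

```text
the job is handed in; nothing more can be done
None
```

The blue tile is in the corner of the two stop bars, and I handed the job in at about 19 s; it reports no verdict.

I pushed the tile flat off the stack with two fingers on its edge and felt the end bar. I held it there at about 7–8 N for over 1 s, then moved to its -x edge and pushed it along that bar. The side bar was held at about 7 N for over 1 s, and I backed the gripper clear.

**Last checks:**
- **Position:** the tile's centre is at about (+22, +19) mm in the riser frame, inside the 9–37 mm limits.
- **Squareness:** it is about 0.2–0.3° off the riser. Its edges coincide with both bar faces to about 1 mm.
- **Other tiles and bystanders:** the three terracotta tiles look unmoved in the pictures. I did not measure them again. The plant and bottle in the last crop show no change; the clay pot was not in it.
- **Robot:** it was clear of everything, with the wrist force near zero.

**Unexpected:** during the side press the wrist also read about 5 N vertically, probably finger friction on the tile's edge. The tile lay flat afterwards.

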